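Hold a batten on the sawing board

ROBOT

A 6-joint arm with a two-finger parallel gripper is mounted at the origin on the work surface. World frame = base frame: x ahead of the robot, y to its left, z up, the work surface at z = 0. Lengths are in m, angles in rad, forces in N, time in s.
With the tool pointing down it reaches from about 0.35 to 0.975 m from the base axis. Payload 4.9 kg.
Tool frame: the origin (TCP) lies midway between the tips of the shut fingers; the grasp point (between the pads) lies ctrl.grip_depth behind it (ctrl.grip_depth is the distance from the TCP to the grasp point, in m); y points along the fingers, z is the direction in which the jaws open and shut, and the axes are right-handed (so a half turn about y gives the same grasp; the last joint's range is limited). The gripper opens to 85 mm and grips with 20 to 120 N. Pads are 22 mm wide; open, the fingers measure 114 mm over their backs; the gripper's body (76 mm by 85 mm) begins 54 mm behind the grasp point. The pads swing forward as they close: fully open they stand 13 mm farther back than shut.
Start: joints at [1.105, 0.053, 1.613, -0, 1.476, -0.119], TCP at [0.212, 0.588, 0.231] pointing down, gripper open.
Joint ranges: [-3.01, 3.01], [-1.01, 2.22], [0.06, 2.58], [-1.02, 4.17], [0.09, 2.62], [-3.14, 3.14]. Speed limits (rad/s): [2.57, 2.57, 3.14, 3.14, 3.14, 3.14].

INTERFACE

Orientations are given as a rotation vector (axis times angle).
In Python, from station import ctrl gives the robot as it stands.
- The arm moves only by the tool jog_arm, never from a script. Its argument "moves" is a list of rows, each a list of 6 numbers: the shift along the tool's x, y, z in mm, then the turn, a rotation vector about the tool's x, y, z in rad. In form: [[x, y, z, wx, wy, wz], ...]. A call has 1 to 12 rows; each row shifts and turns the commanded pose from where the row before left it, along the tool's axes as they then stand; what a row does not reach is not made up. A row lasts 1/10 s, in which the tool goes at most 50 mm and 8.59 degrees, less where a joint would pass 70% of its speed; a pose out of reach is approached as far as the arm can. A call is refused whole if a number of a shift passes 50 or a number of a turn 0.15, either way. A call with a gripper value outside its range is refused whole. "grip" is the finger opening in mm, from 0 to 85.4, set as the call begins (left out, the last holds). The fingers move at their own pace and stop on an object; "grip_force" is the grip in N (left out, the last holds). Time passes only in rows, so rows that do not move let the fingers close. It gives the time, the measured TCP pose, the force and the opening at its end, in the units of the state.
- ctrl.get_obs(): the state, without advancing time (a new reading comes with each control period).
- ctrl.get_image(name): name is "scene" or "side" or "wrist"; returns the picture (384x512x3 uint8, red, green, blue); there is no depth.
- ctrl.camera_params(name): a dict with "fx", "fy", "cx", "cy" (pixels), "pose" (4x4, takes a point from camera to world coordinates); the wrist camera has in their place "T_tool_cam" (4x4, takes a point from camera to tool coordinates, whose origin is the TCP and whose axes are the tool frame's). Camera axes: x right, y up, looking along -z (the intrinsics and any distortion apply to the point x, -y, -z); pixel columns grow to the right and rows downward; lengths in m; the calibration is good to about 2 mm. A picture is of the moment at which its call begins: read the wrist's pose just before it. camera_params takes no time and is no camera call.
- ctrl.finish_job(): hands the job in, once; it reports no verdict.
The state is a dict: "t": time; "q": joint angles; "dq": joint speeds; "effort": joint torques, N m; "tool_pos": TCP position; "tool_rot": TCP orientation; "contact_force": force on the tool from outside, world axes, zero at the start; "wrist_torque": the same for the moment, N m; "opening": finger opening in m.
Only numpy, scipy, OpenCV 4.12 (cv2) and the standard library are available. Lean on these libraries where they do the work, as an engineer would, in place of code of your own. Each camera call takes 0.05 s, during which the arm holds its last target. There are 200 camera calls.

TASK

Put the short offcut left lying on the sawing board into the scrap box. Then take the long batten from the bench, lay it flat (wide face down) on the board with one end against the stop block and its side flush along the fence, and finish while holding it there ready for the saw: with one firm diagonal push of the gripper, down onto the board and into the fence together, on the length between the stop block and the saw slot. Do not let go at the end, and leave the plane, the pull saw and the glue bottle alone.

Things in the scene. Friction and masses are not known exactly. Their poses are not given: they have to be found in the camera images.
- saw_board: sawing board, screwed to the bench: plywood base 210 (x) by 300 (y) by 18 mm thick, a fence along its far side. Origin: centre of its underside, on the bench. x points away from the robot (turned up to 13 degrees), y along the fence to the left. The work lies on its top, 18 mm above the bench. Wood on wood has friction of about 0.4 to 0.6; to hold work firmly takes a push of 15 to 20 N
- fence: beech fence fixed on the sawing board, 300 mm long (y), 38 high above the board's top, 22 thick. Origin: on its front face (towards the robot, which the work is pushed against), at mid length, at the level of the board's top, 18 mm above the bench; x points from the front face into the fence (the way to push), y along it to the left, z up. The board in front of it is 175 mm deep (x -175 to 0)
- stop_block: dark wooden stop block with a black knob, locked on the fence 60 to 120 mm left of its middle; it does not move. Origin: in the corner of its right-hand face (which the batten's end butts against) and the fence's front face, at the level of the board's top; axes as the fence's. It reaches 50 mm out from the fence (x -50 to 0), is 30 wide (y 0 to 30) and 49 high; 68 with the knob, over the fence
- slot (a point): saw slot, a vertical cut 3 mm wide right through the fence, 60 mm right of the fence's middle (120 to 180 mm right of the stop face), with a dark saw line continuing over the base. This point: the slot's top on the fence's front face, 38 mm above the board's top. The batten reaches past it to the right; the hold belongs on the stop block's side of it
- workpiece_mid (a point): the long batten of plain reddish-brown wood, 200 (x, its length) by 44 (y) by 30 mm high (z), about 0.15 kg, lying flat on the bench to one side of the sawing board, at the left or the right. This point: its centre, 15 mm above what it lies on
- offcut_mid (a point): the short offcut of the same wood, 60 (x) by 44 (y) by 30 mm high, about 0.045 kg, lying flat on the sawing board in front of the fence. This point: its centre, 15 mm above the board's top
- scrap_box: open plywood scrap box, fixed, 220 (x) by 170 (y) by 90 mm high outside, walls 8 mm, a few thin scraps on its floor; on the other side of the sawing board from the batten. Origin: centre of its underside, on the bench
- plane: bystander: wooden hand plane, 200 mm long and 62 mm wide, standing on the bench beyond the work, up to 115 mm high. Origin: centre of its sole
- pull_saw: bystander: pull saw lying on the bench beyond the sawing board, 380 mm long and up to 45 mm wide, 22 mm high. Origin: where handle and blade meet, on the bench
- glue_bottle: bystander: white glue bottle, 64 mm across and 170 mm high, standing on the bench beyond the work at the right. Origin: centre of its underside
Mind the look-alikes: they are no part of the job. There is more than one size of the part that bears offcut_mid; the job needs the middle-sized.

How it is judged:
On the way, in this order (a step that is already met when the one before it is completed fails the run):
1. the offcut lies in the scrap box, let go (x of offcut_mid in the frame of scrap_box between -0.102 and 0.102 m and y of offcut_mid in the frame of scrap_box between -0.077 and 0.077 m and z of offcut_mid in the frame of scrap_box below 0.07 m and contact force between offcut and the fingers below 0.1 N), for 0.2 s.
2. then the batten lies flat on the sawing board, before the fence (x of workpiece_mid in the frame of fence between -0.17 and -0.01 m and y of workpiece_mid in the frame of fence between -0.15 and 0.15 m and z of workpiece_mid in the frame of fence between 0.011 and 0.019 m), for 0.2 s.
At the end, for the whole second after the job is handed in: Offcut in the scrap box. Batten at rest, flat on the board, flush along the fence (3.5 mm, 1.7 degrees), end within 4 mm of the stop block; the gripper pushes it, on the stop block's side of the slot, with over 4 N: over 2.5 N on the fence, over 5 N on the board (x of offcut_mid in the frame of scrap_box between -0.102 and 0.102 m and y of offcut_mid in the frame of scrap_box between -0.077 and 0.077 m and z of offcut_mid in the frame of scrap_box below 0.07 m and x of workpiece_mid in the frame of fence between -0.0255 and -0.0195 m and angle between the x axis of workpiece_mid and the y axis of fence, either way round below 0.03 rad and angle between the z axis of workpiece_mid and the z axis of fence, either way round below 0.05 rad and y of workpiece_mid in the frame of stop_block between -0.104 and -0.096 m and z of workpiece_mid in the frame of fence between 0.011 and 0.019 m and contact force between workpiece and fence above 2.5 N and contact force between workpiece and saw_board above 5 N and contact force between workpiece and the fingers above 4 N and y of the grasp point in the frame of fence above -0.05 m and linear speed of workpiece below 0.02 m/s); the arm keeps its last pose, push and grip.
It fails at once if the plane, the pull saw or the glue bottle is moved by more than 30 mm (distance of any of plane, pull_saw, glue_bottle from where it was at the start of the episode above 0.03 m).
It also fails if it takes over 64 s, if anything falls off the work surface, if the arm or the gripper's body presses on something with over 40 N, if the wrist force passes 120 N, or if a joint passes its speed limit or range.

## Working session

There is one attempt and no reset: what is moved stays moved. The work goes in short steps, Python scripts to look and compute and a tool call to move; the robot and the scene stay as the last step left them, time stands still between calls to the robot, and variables do not carry over. Pictures are saved under pics/ and viewed, about 8 in all and at most 12, crops included, and the job is handed in when it is done.

Besides the shell and the picture viewer there is one more tool, called by a JSON object that holds its "method" and its "body". jog_arm: Moves the arm, as the interface text tells. Its arguments: {"type":"object","properties":{"moves":{"type":"array","items":{"type":"array","items":{"type":"number"}}},"grip":{"type":"number"},"grip_force":{"type":"number"}},"required":["moves"]}

```bash
ls; mkdir -p pics; python3 - <<'E'
from station import ctrl
import cv2
o=ctrl.get_obs();print({k:o[k] for k in('t','tool_pos','tool_rot','opening')},ctrl.grip_depth)
for n in('scene','side'):
    cv2.imwrite(f'pics/{n}0.png',ctrl.get_image(n)[:,:,::-1]);p=ctrl.camera_params(n);print(n,p)
print(ctrl.camera_params('wrist'))
a=cv2.imread('pics/scene0.png');cv2.imwrite('pics/scene0b.png',cv2.resize(a,(800,600),interpolation=cv2.INTER_CUBIC))
a=cv2.imread('pics/side0.png');cv2.imwrite('pics/side0b.png',cv2.resize(a,(800,600),interpolation=cv2.INTER_CUBIC))
E
```

```text
pics
{'t': 0.0, 'tool_pos': array([0.21214821, 0.5872353 , 0.23004734]), 'tool_rot': array([-1.5555891 ,  0.27268104, -0.27171882]), 'opening': 0.08554546801561007} 0.0187
scene {'fx': 434.2946744384046, 'fy': 434.2946744384046, 'cx': 258.74727620688293, 'cy': 196.13318263818266, 'pose': array([[ 0.59239052, -0.69300169,  0.4108797 ,  0.99970343],
       [ 0.80555835,  0.50176921, -0.31512441, -0.35607014],
       [ 0.01221496,  0.51766429,  0.85549663,  0.95230257],
       [ 0.        ,  0.        ,  0.        ,  1.        ]])}
side {'fx': 426.25353524050377, 'fy': 426.25353524050377, 'cx': 250.0282773166335, 'cy': 192.56922860785474, 'pose': array([[ 0.89903412,  0.25670848, -0.35473711,  0.185498  ],
       [-0.4374941 ,  0.49265822, -0.75225447, -0.80476505],
       [-0.01834595,  0.83149783,  0.55522499,  0.63085908],
       [ 0.        ,  0.        ,  0.        ,  1.        ]])}
{'fx': 326.588288812898, 'fy': 326.588288812898, 'cx': 253.66638517023003, 'cy': 193.6027000479744, 'T_tool_cam': array([[ 2.24073380e-04, -9.62195526e-01, -2.72359540e-01,
        -6.85486147e-02],
       [-4.82806028e-04,  2.72359411e-01, -9.62195468e-01,
        -1.42935055e-01],
       [ 9.99999858e-01,  3.47099218e-04, -4.03525307e-04,
         7.71498496e-04],
       [ 0.00000000e+00,  0.00000000e+00,  0.00000000e+00,
         1.00000000e+00]])}
```

View pics/scene0b.png

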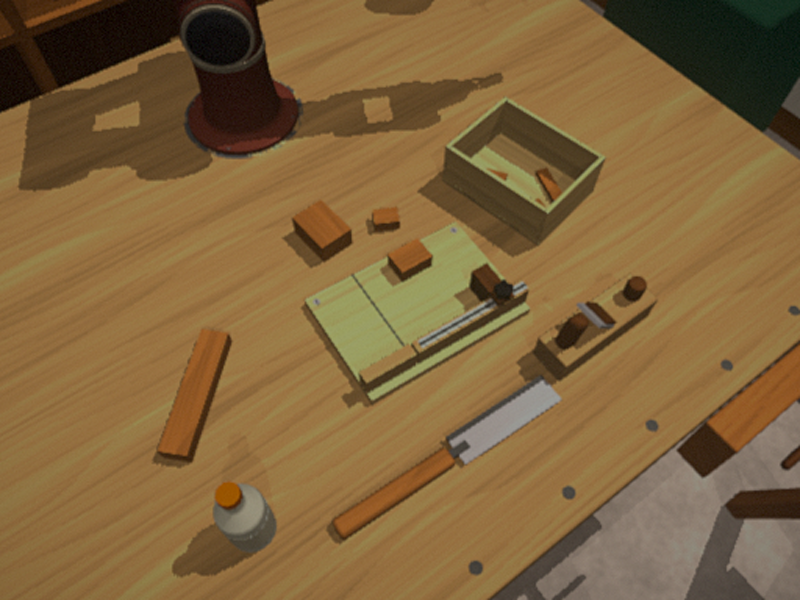

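View pics/side0b.png

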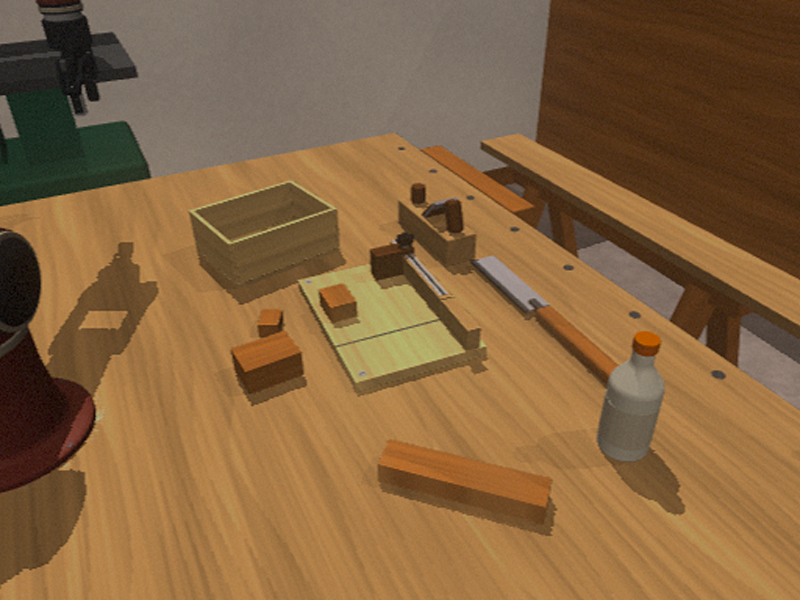

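The scene view (800 px scale) shows the offcut on the board at (410,258) and its look-alikes on the bench at (322,228) and (385,218). The batten is at (195,393), the box at (525,165), the stop at (490,285) and the slot at (417,347). The side view agrees.

```bash
cat > h.py <<'E'
import numpy as np, cv2
from station import ctrl
from scipy.spatial.transform import Rotation as R
def cam(n):
    p=ctrl.camera_params(n)
    if n=='wrist':
        o=ctrl.get_obs();T=np.eye(4);T[:3,:3]=R.from_rotvec(o['tool_rot']).as_matrix();T[:3,3]=o['tool_pos'];p['pose']=T@p['T_tool_cam']
    return p
def ray(p,uv,z):
    d=p['pose'][:3,:3]@np.array([(uv[0]-p['cx'])/p['fx'],-(uv[1]-p['cy'])/p['fy'],-1]);c=p['pose'][:3,3]
    return c+d*(z-c[2])/d[2]
def pix(p,X):
    v=p['pose'][:3,:3].T@(np.array(X)-p['pose'][:3,3]);return np.array([p['cx']+p['fx']*v[0]/-v[2],p['cy']+p['fy']*v[1]/v[2]])
def rot(): return R.from_rotvec(ctrl.get_obs()['tool_rot']).as_matrix()
E
python3 - <<'E'
from h import *
for n in('scene','side'):
    a=cv2.imread(f'pics/{n}0.png');p=cam(n);h=cv2.cvtColor(a,cv2.COLOR_BGR2HSV)
    for q in [(410,252),(195,375),(322,215),(240,300),(380,310)] if n=='scene' else [(335,292),(460,465),(338,305),(300,400)]:
        print(n,q,h[int(q[1]/1.5625),int(q[0]/1.5625)])
s=1/1.5625;p=cam('scene');P=lambda u,v,z:ray(p,((u+.5)*s-.5,(v+.5)*s-.5),z).round(4)
print('offcut top',[P(*c,.048) for c in[(388,252),(414,240),(432,257),(404,271)]])
print('batten top',[P(*c,.030) for c in[(206,329),(231,334),(189,459),(159,453)]])
print('board top',[P(*c,.018) for c in[(305,303),(457,225)]],P(372,397,0.),P(528,311,.018))
print('fence top front',P(361,378,.056),P(414,347,.056))
print('box rim',[P(*c,.09) for c in[(446,150),(507,101),(603,157),(546,208)]])
p=cam('side');
print('side offcut top',[P(*c,.048) for c in[(319,291),(346,284),(356,301),(330,308)]])
print('side batten top',[P(*c,.030) for c in[(391,442),(551,481),(547,500),(380,463)]])
E
```

```text
scene (410, 252) [ 14 194 142]
scene (195, 375) [ 13 187 138]
scene (322, 215) [ 14 190 152]
scene (240, 300) [ 20 133 155]
scene (380, 310) [ 32 101 151]
side (335, 292) [ 14 190 158]
side (460, 465) [ 13 188 171]
side (338, 305) [ 13 183 163]
side (300, 400) [ 16 149 180]
offcut top [array([0.4651, 0.0171, 0.048 ]), array([0.4704, 0.0662, 0.048 ]), array([0.5152, 0.0694, 0.048 ]), array([0.5107, 0.0161, 0.048 ])]
batten top [array([ 0.4086, -0.2898,  0.03  ]), array([ 0.4391, -0.2628,  0.03  ]), array([ 0.5803, -0.4065,  0.03  ]), array([ 0.5479, -0.4363,  0.03  ])]
board top [array([ 0.4512, -0.1377,  0.018 ]), array([0.4706, 0.1603, 0.018 ])] [ 0.6423 -0.1402  0.    ] [0.6738 0.1441 0.018 ]
fence top front [ 0.6295 -0.1487  0.056 ] [ 0.634  -0.0561  0.056 ]
box rim [array([0.3724, 0.2072, 0.09  ]), array([0.3418, 0.3727, 0.09  ]), array([0.5432, 0.4171, 0.09  ]), array([0.5692, 0.2605, 0.09  ])]
side offcut top [array([0.4675, 0.0655, 0.048 ]), array([0.5146, 0.0648, 0.048 ]), array([0.5091, 0.0109, 0.048 ]), array([0.4653, 0.0116, 0.048 ])]
side batten top [array([ 0.4325, -0.2721,  0.03  ]), array([ 0.5698, -0.4108,  0.03  ]), array([ 0.5491, -0.4308,  0.03  ]), array([ 0.4058, -0.297 ,  0.03  ])]
```

```bash
cat >> h.py <<'E'
def goal(yaw_z):
    "tool rotation: y down, z (jaw) at yaw in world"
    z=np.array([np.cos(yaw_z),np.sin(yaw_z),0]);y=np.array([0,0,-1.]);return np.c_[np.cross(y,z),y,z]
def plan(pos,Rg):
    o=ctrl.get_obs();M=rot();t=R.from_matrix(M.T@Rg).as_rotvec();d=np.array(pos)-o['tool_pos']
    print('t',o['t'].__round__(2),'shift mm in present axes',(M.T@d*1e3).round(1),'turn',t.round(3),'shift after turn',(Rg.T@d*1e3).round(1))
E
python3 - <<'E'
from h import *
print(rot().round(3))
for n,z,ne in(('scene',.048,.030),('side',.048,.030)):
    a=cv2.imread(f'pics/{n}0.png');p=cam(n);h=cv2.cvtColor(a,cv2.COLOR_BGR2HSV)
    m=((h[...,0]<17)&(h[...,1]>165)&(h[...,2]>60)).astype(np.uint8)
    k,l,st,c=cv2.connectedComponentsWithStats(m)
    for i in range(1,k):
        if st[i,4]>80: print(n,i,st[i],c[i].round(1))
for y in (-4,-4+180):
    plan((.49,.041,.25),goal(np.radians(y)))
E
```

```text
[[ 0.94  -0.001  0.34 ]
 [-0.34  -0.002  0.94 ]
 [-0.    -1.    -0.002]]
scene 1 [  8   0  57  18 545] [30.3  5.7]
scene 4 [ 0  7  9 18 92] [ 2.8 17.2]
scene 26 [127  84  47  13 237] [151.2  90.7]
scene 34 [343 108  16  20 153] [351.1 116.8]
scene 36 [187 128  38  39 748] [206.9 145.5]
scene 37 [238 132  18  16 200] [246.5 139.3]
scene 40 [248 153  28  22 349] [261.8 163.6]
scene 45 [303 169  17  18 146] [311.1 177.2]
scene 56 [ 101  211   47   85 1865] [124.5 252.7]
scene 58 [ 452  220   60   70 1772] [485.5 257.4]
scene 59 [ 213  286   78   59 1235] [251.  315.4]
scene 63 [137 308  18  18 152] [145.8 316.2]
side 1 [  344     0   168   179 19425] [442.   70.9]
side 17 [ 270   93  213  141 2957] [381.7 155.2]
side 45 [237 156  20   9  96] [246.4 159.9]
side 89 [204 182  24  24 289] [214.6 190.9]
side 101 [343 196  52  50 682] [369.9 219. ]
side 104 [ 148  198   47   54 1430] [171. 227.]
side 128 [404 212  19  16 246] [413.3 219.4]
side 179 [  0 273  43  40 419] [ 20.  294.9]
side 186 [ 242  281  111   55 3020] [297.7 306.8]
t 0.1 shift mm in present axes [ 447.   -19.2 -419.4] turn [2.000e-03 1.294e+00 1.000e-03] shift after turn [525.6 -19.8 315.3]
t 0.1 shift mm in present axes [ 447.   -19.2 -419.4] turn [ 1.000e-03 -1.848e+00 -2.000e-03] shift after turn [-525.6  -19.8 -315.3]
```

{"method": "jog_arm", "body": {"moves": [[36, -1.6, -34, 0, 0, 0], [36, -1.6, -34, 0, 0, 0], [36, -1.6, -34, 0, 0, 0], [36, -1.6, -34, 0, 0, 0], [36, -1.6, -34, 0, 0, 0], [36, -1.6, -34, 0, 0, 0], [36, -1.6, -34, 0, 0, 0], [36, -1.6, -34, 0, 0, 0], [36, -1.6, -34, 0, 0, 0], [36, -1.6, -34, 0, 0, 0], [36, -1.6, -34, 0, 0, 0], [36, -1.6, -34, 0, 0, 0]]}}

```text
t: 1.3
tool_pos: [0.4803, 0.0552, 0.2503]
tool_rot: [-1.553, 0.272, -0.272]
contact_force: [0.4, 0.5, -0.3]
opening: 0.0852
```

{"method": "jog_arm", "body": {"moves": [[0, 0, 0, 0, 0.144, 0], [0, 0, 0, 0, 0.144, 0], [0, 0, 0, 0, 0.144, 0], [0, 0, 0, 0, 0.144, 0], [0, 0, 0, 0, 0.144, 0], [0, 0, 0, 0, 0.144, 0], [0, 0, 0, 0, 0.144, 0], [0, 0, 0, 0, 0.144, 0], [0, 0, 0, 0, 0.142, 0]]}}

```text
t: 2.2
tool_pos: [0.4797, 0.0572, 0.2499]
tool_rot: [-1.173, 1.266, -1.264]
contact_force: [-0.8, 0.3, -1.1]
opening: 0.0856
```

```bash
python3 - <<'E'
from h import *
print(ctrl.get_obs()['q'].round(2))
plan((.49,.041,.25),goal(np.radians(-4)))
p=cam('wrist');np.save('w1.npy',p['pose']);a=ctrl.get_image('wrist')[:,:,::-1];cv2.imwrite('pics/w1.png',a);cv2.imwrite('pics/w1b.png',cv2.resize(a,(800,600),interpolation=cv2.INTER_CUBIC))
E
```

```text
[-0.04 -0.31  1.91 -0.    1.54  0.04]
t 2.2 shift mm in present axes [15.4 -0.1 11.5] turn [ 0.001 -0.006  0.   ] shift after turn [15.5 -0.1 11.4]
```

View pics/w1b.png

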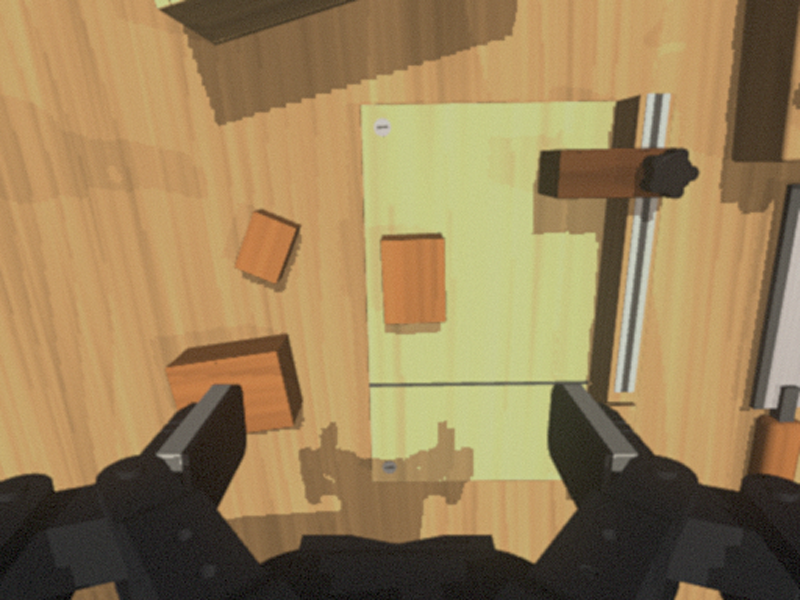

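The wrist view (800 px) shows the offcut top from (381,237) to (446,325). The fence foot line runs (617,102) to (590,383), and the saw line lies at v=383. The stop's lower top edge is near v=198, from u=560 to 650.

```bash
python3 - <<'E'
from h import *
p=ctrl.camera_params('wrist');p['pose']=np.load('w1.npy')
a=cv2.imread('pics/w1.png');h=cv2.cvtColor(a,cv2.COLOR_BGR2HSV).astype(int)
s=.64;P=lambda u,v,z:ray(p,((u+.5)*s-.5,(v+.5)*s-.5),z)
print('board left edge',P(362,104,.018).round(4),P(372,480,.018).round(4))
# fence foot: from board yellow to dark, scan rows
pts=[]
for v in list(range(70,88,2))+list(range(152,240,4)):
    r=h[v,360:410];
    j=np.where(r[:,2]<95)[0]
    if len(j): pts.append((ray(p,(360+j[0]-.5,v),.018)))
pts=np.array(pts);f=np.polyfit(pts[:,1],pts[:,0],1);res=pts[:,0]-np.polyval(f,pts[:,1]);k=abs(res)<.003;f=np.polyfit(pts[k,1],pts[k,0],1)
print('fence foot x=a*y+b',f,k.sum(),len(k),'yaw deg',-np.degrees(np.arctan(f[0])),pts[[0,-1]].round(4))
print('saw line',P(372,384,.018).round(4),P(585,383,.018).round(4))
print('stop right top edge z.067',P(562,198,.067).round(4),P(638,198,.067).round(4),'front',P(559,150,.067).round(4),P(559,196,.067).round(4))
m=((h[...,0]<17)&(h[...,1]>165)&(h[...,2]>60)).astype(np.uint8)
cs,_=cv2.findContours(m,cv2.RETR_EXTERNAL,cv2.CHAIN_APPROX_NONE)
for c in cs:
    if cv2.contourArea(c)>300: print(cv2.minAreaRect(c),cv2.contourArea(c))
q=[P(381,237,.048),P(444,235,.048),P(446,323,.048),P(384,325,.048)]
print('offcut',np.array(q).round(4),np.mean(q,0).round(4),[np.linalg.norm(q[i]-q[i-1]).round(4) for i in range(4)])
E
```

```text
board left edge [0.4644 0.1645 0.018 ] [ 0.4447 -0.1329  0.018 ]
fence foot x=a*y+b [0.06122876 0.62937844] 31 31 yaw deg -3.5037756407318046 [[ 0.6381  0.1475  0.018 ]
 [ 0.6261 -0.045   0.018 ]]
saw line [ 0.4526 -0.0448  0.018 ] [ 0.6223 -0.0568  0.018 ]
stop right top edge z.067 [0.5871 0.095  0.067 ] [0.6346 0.0914 0.067 ] front [0.5849 0.1241 0.067 ] [0.5852 0.0964 0.067 ]
offcut [[0.471  0.0764 0.048 ]
 [0.5137 0.0746 0.048 ]
 [0.5119 0.0119 0.048 ]
 [0.4679 0.0138 0.048 ]] [0.4911 0.0442 0.048 ] [np.float64(0.0628), np.float64(0.0427), np.float64(0.0627), np.float64(0.0441)]
```

```bash
python3 - <<'E'
from h import *
plan((.4911,.0442,.022),goal(np.radians(-3)))
E
```

```text
t 2.25 shift mm in present axes [ 12.1 227.9  12.6] turn [ 0.001 -0.027  0.   ] shift after turn [ 12.4 227.9  12.1]
```

{"method": "jog_arm", "body": {"moves": [[12, 0, 12.5, 0, -0.025, 0], [0, 35, 0, 0, 0, 0], [0, 40, 0, 0, 0, 0], [0, 40, 0, 0, 0, 0], [0, 40, 0, 0, 0, 0], [0, 33, 0, 0, 0, 0], [0, 25, 0, 0, 0, 0], [0, 15, 0, 0, 0, 0], [0, 0, 0, 0, 0, 0]]}}

```text
t: 3.15
tool_pos: [0.4888, 0.0445, 0.0194]
tool_rot: [-1.193, 1.246, -1.238]
contact_force: [0.5, -0.7, 0.3]
opening: 0.0854
```

{"method": "jog_arm", "body": {"moves": [[0, 0, 0, 0, 0, 0], [0, 0, 0, 0, 0, 0], [0, 0, 0, 0, 0, 0], [0, 0, 0, 0, 0, 0], [0, 0, 0, 0, 0, 0], [0, 0, 0, 0, 0, 0], [0, 0, 0, 0, 0, 0], [0, 0, 0, 0, 0, 0]], "grip": 25, "grip_force": 40}}

```text
t: 3.95
tool_pos: [0.4931, 0.0443, 0.0241]
tool_rot: [-1.186, 1.24, -1.244]
contact_force: [-0.6, 0.1, 7.3]
opening: 0.0431
```

{"method": "jog_arm", "body": {"moves": [[0, -30, 0, 0, 0, 0], [0, -40, 0, 0, 0, 0], [0, -40, 0, 0, 0, 0], [0, -40, 0, 0, 0, 0], [0, -40, 0, 0, 0, 0]]}}

```text
t: 4.45
tool_pos: [0.4911, 0.0444, 0.2138]
tool_rot: [-1.188, 1.242, -1.242]
contact_force: [0.7, -0.6, -0.1]
opening: 0.0432
```

```bash
python3 - <<'E'
from h import *
plan((.457,.314,.20),goal(np.radians(-3)))
a=ctrl.get_image('wrist')[:,:,::-1];cv2.imwrite('pics/w2.png',a)
E
```

```text
t 4.45 shift mm in present axes [-267.8   13.8  -46.1] turn [ 0.     0.008 -0.   ] shift after turn [-267.4   13.8  -48.1]
```

View pics/w2.png

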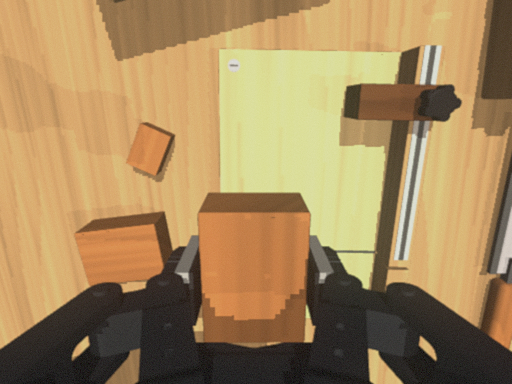

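The offcut is held centrally between the pads and the board is clear. Carrying it to the box.

{"method": "jog_arm", "body": {"moves": [[-45, 0, -8, 0, 0, 0], [-45, 0, -8, 0, 0, 0], [-45, 0, -8, 0, 0, 0], [-45, 0, -8, 0, 0, 0], [-45, 0, -8, 0, 0, 0], [-43, 0, -6, 0, 0, 0], [0, 35, 0, 0, 0, 0], [0, 40, 0, 0, 0, 0], [0, 40, 0, 0, 0, 0], [0, 30, 0, 0, 0, 0], [0, 10, 0, 0, 0, 0], [0, 0, 0, 0, 0, 0]]}}

```text
t: 5.7
tool_pos: [0.4564, 0.3134, 0.0555]
tool_rot: [-1.192, 1.244, -1.242]
contact_force: [0.2, 1.0, -0.5]
opening: 0.0432
```

{"method": "jog_arm", "body": {"moves": [[0, 0, 0, 0, 0, 0], [0, 0, 0, 0, 0, 0], [0, 0, 0, 0, 0, 0], [0, 0, 0, 0, 0, 0], [0, 0, 0, 0, 0, 0], [0, 0, 0, 0, 0, 0]], "grip": 70}}

```text
t: 6.3
tool_pos: [0.4579, 0.3143, 0.0578]
tool_rot: [-1.187, 1.242, -1.242]
contact_force: [-0.4, -0.4, 0.1]
opening: 0.0698
```

{"method": "jog_arm", "body": {"moves": [[0, -25, 0, 0, 0, 0], [0, -40, 0, 0, 0, 0], [0, -40, 0, 0, 0, 0], [0, -40, 0, 0, 0, 0], [0, -45, 0, 0, 0, 0]]}}

```text
t: 6.8
tool_pos: [0.4571, 0.3138, 0.2483]
tool_rot: [-1.189, 1.243, -1.242]
contact_force: [1.1, 0.1, -0.2]
opening: 0.0702
```

```bash
python3 - <<'E'
from h import *
b=np.mean([[.439,-.2628],[.4086,-.2898],[.5803,-.4065],[.5479,-.4363],[ 0.4325,-0.2721],[ 0.5698,-0.4108],[ 0.5491,-0.4308],[ 0.4058,-0.297]],0);print(b)
for y in(45,-135): plan((*b,.25),goal(np.radians(y)))
print(ctrl.get_obs()['q'].round(2))
a=[ctrl.get_image(n)[:,:,::-1] for n in('wrist','scene')];cv2.imwrite('pics/w3.png',np.hstack([cv2.resize(x,(400,300)) for x in a]))
E
```

```text
[ 0.491625  -0.3507625]
t 6.8 shift mm in present axes [662.4  -1.3  64.4] turn [ 0.002 -0.83   0.   ] shift after turn [ 494.4   -1.7 -445.5]
t 6.8 shift mm in present axes [662.4  -1.3  64.4] turn [-0.000e+00  2.311e+00  2.000e-03] shift after turn [-494.4   -1.7  445.5]
[ 0.47 -0.12  1.76  0.    1.51  0.51]
```

View pics/w3.png

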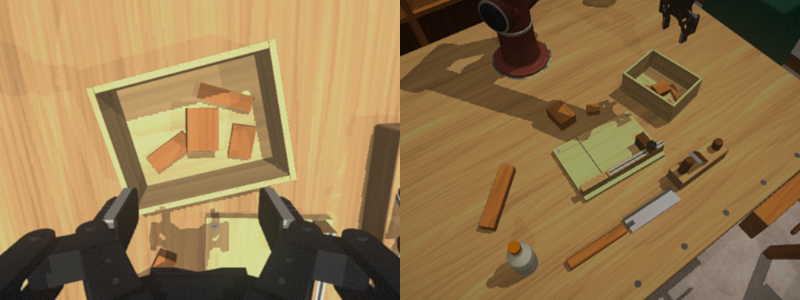

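The offcut lies well inside the box, let go. Next I go over the batten.

{"method": "jog_arm", "body": {"moves": [[45, 0, 4, 0, 0, 0], [45, 0, 4, 0, 0, 0], [45, 0, 4, 0, 0, 0], [45, 0, 4, 0, 0, 0], [45, 0, 4, 0, 0, 0], [45, 0, 4, 0, 0, 0], [45, 0, 4, 0, 0, 0], [45, 0, 4, 0, 0, 0], [45, 0, 4, 0, 0, 0], [45, 0, 4, 0, 0, 0], [45, 0, 4, 0, 0, 0], [45, 0, 4, 0, 0, 0]], "grip": 85}}

```text
t: 8.1
tool_pos: [0.481, -0.2293, 0.2471]
tool_rot: [-1.187, 1.243, -1.242]
contact_force: [-0.1, -0.5, 0.2]
opening: 0.0849
```

{"method": "jog_arm", "body": {"moves": [[40, 0, 5, 0, 0, 0], [40, 0, 5, 0, 0, 0], [0, 0, 0, 0, -0.14, 0], [0, 0, 0, 0, -0.14, 0], [0, 0, 0, 0, -0.14, 0], [0, 0, 0, 0, -0.14, 0], [0, 0, 0, 0, -0.14, 0], [0, 0, 0, 0, -0.12, 0], [0, 0, 0, 0, 0, 0]]}}

```text
t: 9.0
tool_pos: [0.4877, -0.3077, 0.2469]
tool_rot: [-1.48, 0.623, -0.622]
contact_force: [-0.0, 0.2, 0.1]
opening: 0.0849
```

```bash
python3 - <<'E'
from h import *
p=cam('scene');print('bottle',ray(p,(250/1.5625,535/1.5625),0).round(3))
p=cam('wrist');np.save('w4.npy',p['pose']);a=np.ascontiguousarray(ctrl.get_image('wrist')[:,:,::-1]);h=cv2.cvtColor(a,cv2.COLOR_BGR2HSV)
print(ctrl.get_obs()['tool_pos'],ctrl.get_obs()['t'])
m=((h[...,0]<17)&(h[...,1]>165)&(h[...,2]>60)).astype(np.uint8)
cs,_=cv2.findContours(m,cv2.RETR_EXTERNAL,cv2.CHAIN_APPROX_NONE)
for c in cs:
    if cv2.contourArea(c)>1500:
        r=cv2.minAreaRect(c);b=cv2.boxPoints(r);W=np.array([ray(p,q,.03) for q in b]);print(r,W.round(4).tolist(),W.mean(0).round(4),[np.linalg.norm(W[i]-W[i-1]).round(4) for i in range(4)])
        cv2.polylines(a,[b.astype(int)],True,(0,255,0),1)
cv2.imwrite('pics/w4.png',a)
E
```

```text
bottle [ 0.712 -0.39   0.   ]
[ 0.48768496 -0.30766116  0.24698102] 9.05
```

View pics/w4.png

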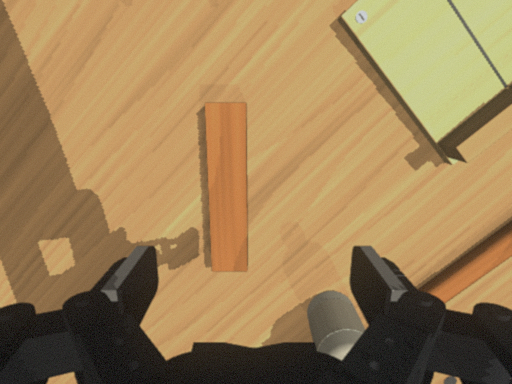

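The batten's top in this view (512 px) has its corners at about (207,102), (245,102), (248,271) and (212,272). The colour mask missed it, so I use those corners.

```bash
python3 - <<'E'
from h import *
p=ctrl.camera_params('wrist');p['pose']=np.load('w4.npy')
h=cv2.cvtColor(cv2.imread('pics/w4.png'),cv2.COLOR_BGR2HSV);print(h[180,225],h[180,208],h[180,260])
W=np.array([ray(p,q,.03) for q in[(207.5,102),(245.5,102),(248,271),(212,272)]])
print(W.round(4).tolist(),W.mean(0).round(4),[np.linalg.norm(W[i]-W[i-1]).round(4) for i in range(4)])
d=(W[2]+W[3]-W[0]-W[1])/2;y=np.arctan2(d[1],d[0]);print('len yaw',np.degrees(y))
c=W.mean(0)
plan((c[0],c[1],.006),goal(y+np.pi/2))
E
```

```text
[ 13 160 188] [ 13 156 183] [ 16 122 201]
[[0.4056, -0.2924, 0.03], [0.4344, -0.2642, 0.03], [0.5753, -0.4057, 0.03], [0.5446, -0.4376, 0.03]] [ 0.49 -0.35  0.03] [np.float64(0.201), np.float64(0.0403), np.float64(0.1997), np.float64(0.0442)]
len yaw -45.69051728766331
t 9.05 shift mm in present axes [ 32.1 241.  -27.9] turn [ 0.    -0.001 -0.001] shift after turn [ 31.9 241.  -27.9]
```

{"method": "jog_arm", "body": {"moves": [[16, 20, -14, 0, 0, 0], [16, 35, -14, 0, 0, 0], [0, 40, 0, 0, 0, 0], [0, 40, 0, 0, 0, 0], [0, 40, 0, 0, 0, 0], [0, 30, 0, 0, 0, 0], [0, 20, 0, 0, 0, 0], [0, 12, 0, 0, 0, 0], [0, 1, 0, 0, 0, 0], [0, 0, 0, 0, 0, 0]]}}

```text
t: 10.05
tool_pos: [0.4907, -0.3506, 0.0102]
tool_rot: [-1.48, 0.622, -0.623]
contact_force: [0.5, 0.1, -0.0]
opening: 0.085
```

{"method": "jog_arm", "body": {"moves": [[0, 0, 0, 0, 0, 0], [0, 0, 0, 0, 0, 0], [0, 0, 0, 0, 0, 0], [0, 0, 0, 0, 0, 0], [0, 0, 0, 0, 0, 0], [0, 0, 0, 0, 0, 0], [0, 0, 0, 0, 0, 0], [0, 0, 0, 0, 0, 0]], "grip": 25, "grip_force": 60}}

```text
t: 10.85
tool_pos: [0.4911, -0.3511, 0.0111]
tool_rot: [-1.481, 0.62, -0.624]
contact_force: [-0.4, 0.4, 7.0]
opening: 0.0428
```

{"method": "jog_arm", "body": {"moves": [[0, -20, 0, 0, 0, 0], [0, -40, 0, 0, 0, 0], [0, -40, 0, 0, 0, 0], [0, -30, 0, 0, 0, 0], [0, 0, 0, 0, 0, 0]]}}

```text
t: 11.35
tool_pos: [0.4926, -0.3523, 0.1451]
tool_rot: [-1.483, 0.615, -0.63]
contact_force: [0.4, -0.2, -1.3]
opening: 0.0426
```

```bash
python3 - <<'E'
from h import *
p=cam('wrist');a=ctrl.get_image('wrist')[:,:,::-1];np.save('w5.npy',p['pose']);cv2.imwrite('pics/w5.png',a)
y=np.arctan(.0612);ey=np.array([np.sin(y),np.cos(y)]);ex=np.array([np.cos(y),-np.sin(y)]);S=np.array([.635,.0914])
c=S-.106*ey-.056*ex;print('place',c)
plan((*c,.14),goal(-y))
E
```

```text
place [ 0.57262949 -0.01098125]
t 11.4 shift mm in present axes [-186.1    1.   296.1] turn [-0.002  0.836  0.004] shift after turn [-344.5    1.7   60.5]
```

View pics/w5.png

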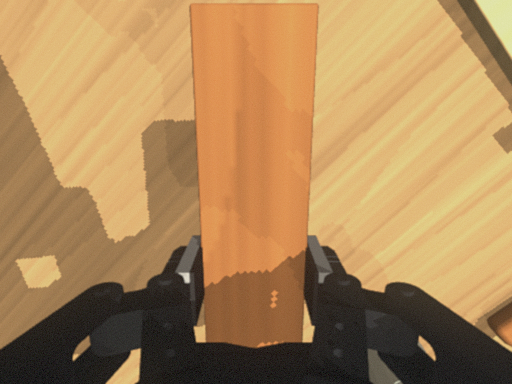

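The batten is held square in the pads with its end at v=4, u 190–318. I turn it and carry it over the board.

{"method": "jog_arm", "body": {"moves": [[-31, 0, 49, 0, 0, 0], [-31, 0, 49, 0, 0, 0], [-31, 0, 49, 0, 0, 0], [-31, 0, 49, 0, 0, 0], [-31, 0, 49, 0, 0, 0], [-31, 0, 49, 0, 0, 0], [0, 0, 0, 0, 0.14, 0], [0, 0, 0, 0, 0.14, 0], [0, 0, 0, 0, 0.14, 0], [0, 0, 0, 0, 0.14, 0], [0, 0, 0, 0, 0.14, 0], [0, 0, 0, 0, 0.135, 0]]}}

```text
t: 12.6
tool_pos: [0.5571, -0.0577, 0.1359]
tool_rot: [-1.181, 1.262, -1.254]
contact_force: [-0.3, 0.5, -1.9]
opening: 0.0426
```

```bash
python3 - <<'E'
from h import *
p=ctrl.camera_params('wrist');p['pose']=np.load('w5.npy')
W=np.array([ray(p,q,.164) for q in[(190,4),(318,4)]]);t=np.array([.4926,-.3523,.1451]);M=R.from_rotvec([-1.483,.615,-.63]).as_matrix()
print('end in tool',((W-t)@M*1e3).round(1))
y=np.arctan(.0612);ey=np.array([np.sin(y),np.cos(y)]);ex=np.array([np.cos(y),-np.sin(y)]);S=np.array([.635,.0914])
c=S-.106*ey-.056*ex
plan((*c,.035),goal(-y))
p=cam('wrist');a=ctrl.get_image('wrist')[:,:,::-1];np.save('w6.npy',p['pose']);cv2.imwrite('pics/w6.png',a)
E
```

```text
end in tool [[-100.4  -19.9  -20.5]
 [-100.4  -19.9   22.6]]
t 12.6 shift mm in present axes [-47.5 100.8  13. ] turn [ 0.006 -0.004 -0.001] shift after turn [-47.6 100.9  12.7]
```

{"method": "jog_arm", "body": {"moves": [[-20, 10, 6, 0.003, 0, 0], [-20, 20, 6, 0.003, 0, 0], [-7, 25, 1, 0, -0.004, 0], [0, 15, 0, 0, 0, 0], [0, 10, 0, 0, 0, 0], [0, 0, 0, 0, 0, 0], [0, 0, 0, 0, 0, 0]]}}

```text
t: 13.35
tool_pos: [0.5754, -0.0127, 0.0598]
tool_rot: [-1.178, 1.246, -1.254]
contact_force: [-0.8, -0.5, -1.6]
opening: 0.0426
```

```bash
python3 - <<'E'
from h import *
y=np.arctan(.0612);ey=np.array([np.sin(y),np.cos(y)]);ex=np.array([np.cos(y),-np.sin(y)]);S=np.array([.635,.0914])
c=S-.106*ey-.056*ex
plan((*c,.029),goal(-y))
p=cam('wrist');a=ctrl.get_image('wrist')[:,:,::-1];np.save('w7.npy',p['pose']);cv2.imwrite('pics/w7.png',a);cv2.imwrite('pics/w7b.png',cv2.resize(a,(800,600),interpolation=cv2.INTER_CUBIC))
E
```

```text
t 13.35 shift mm in present axes [-1.6 30.8 -3.1] turn [-0.006  0.005  0.   ] shift after turn [-1.5 30.8 -2.9]
```

View pics/w7b.png

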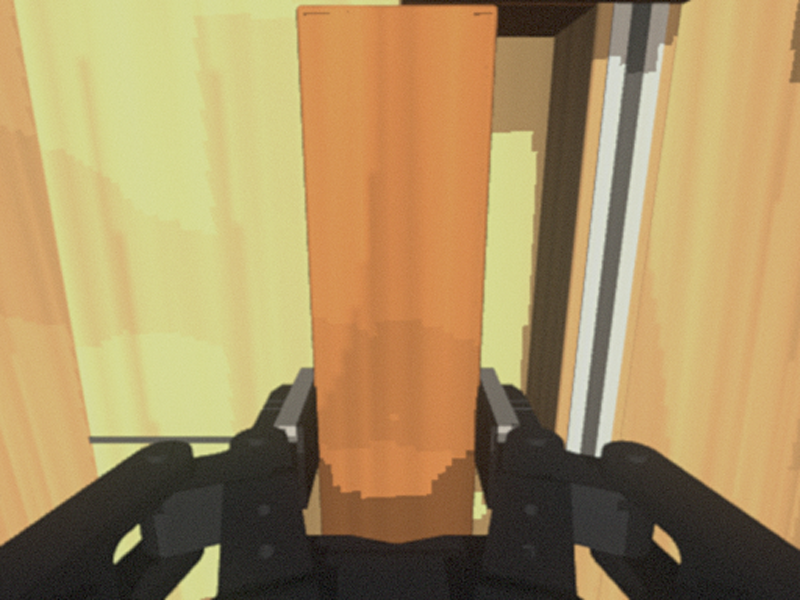

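The batten is over the board and parallel to the fence. The stop's face shows at top (v≈5–36, u 400–555) and there is room for the fence-side finger. Lowering.

{"method": "jog_arm", "body": {"moves": [[-1, 10, -2, -0.006, 0.005, 0], [0, 9, -1, 0, 0, 0], [0, 6, 0, 0, 0, 0], [0, 3, 0, 0, 0, 0], [0, 2, 0, 0, 0, 0], [0, 0, 0, 0, 0, 0], [0, 0, 0, 0, 0, 0]]}}

```text
t: 14.1
tool_pos: [0.5727, -0.011, 0.0297]
tool_rot: [-1.179, 1.253, -1.254]
contact_force: [0.0, -0.1, -1.0]
opening: 0.0426
```

{"method": "jog_arm", "body": {"moves": [[0, 1, 0, 0, 0, 0], [0, 0, 0, 0, 0, 0], [-2, 0, 0, 0, 0, 0], [-2, 0, 0, 0, 0, 0], [0, 0, 0, 0, 0, 0], [0, 0, 0, 0, 0, 0]]}}

```text
t: 14.7
tool_pos: [0.5732, -0.007, 0.0291]
tool_rot: [-1.179, 1.253, -1.255]
contact_force: [-0.1, -2.0, 3.1]
opening: 0.0426
```

{"method": "jog_arm", "body": {"moves": [[-1.5, 0, 0, 0, 0, 0], [-1.5, 0, 0, 0, 0, 0], [0, 0, 0, 0, 0, 0], [0, 0, 0, 0, 0, 0], [0, 0, 0, 0, 0, 0]]}}

```text
t: 15.2
tool_pos: [0.5732, -0.0067, 0.0291]
tool_rot: [-1.183, 1.251, -1.258]
contact_force: [-1.3, -10.9, 3.7]
opening: 0.0428
```

The batten now butts the stop (10.9 N at contact). I release it, lift, and look again.

{"method": "jog_arm", "body": {"moves": [[2, -0.5, 0, 0, 0, 0], [0, 0, 0, 0, 0, 0], [0, 0, 0, 0, 0, 0]]}}

```text
t: 15.5
tool_pos: [0.5729, -0.0067, 0.0291]
tool_rot: [-1.18, 1.253, -1.256]
contact_force: [0.3, -5.7, 2.5]
opening: 0.0423
```

{"method": "jog_arm", "body": {"moves": [[0, 0, 0, 0, 0, 0], [0, 0, 0, 0, 0, 0], [0, 0, 0, 0, 0, 0], [0, 0, 0, 0, 0, 0], [0, -10, 0, 0, 0, 0], [0, -20, 0, 0, 0, 0], [0, -30, 0, 0, 0, 0], [0, -40, 0, 0, 0, 0], [0, -40, 0, 0, 0, 0], [0, -40, 0, 0, 0, 0], [0, 0, 0, 0, 0, 0]], "grip": 55}}

```text
t: 16.6
tool_pos: [0.5766, -0.0064, 0.2181]
tool_rot: [-1.17, 1.243, -1.262]
contact_force: [-0.5, 0.2, 0.5]
opening: 0.055
```

```bash
python3 - <<'E'
from h import *
print(ctrl.get_obs()['t'],ctrl.get_obs()['tool_pos'])
p=cam('wrist');a=ctrl.get_image('wrist')[:,:,::-1];np.save('w8.npy',p['pose']);cv2.imwrite('pics/w8.png',a);cv2.imwrite('pics/w8b.png',cv2.resize(a,(800,600),interpolation=cv2.INTER_CUBIC))
E
```

```text
16.6 [ 0.5765554  -0.00636455  0.21814288]
```

View pics/w8b.png

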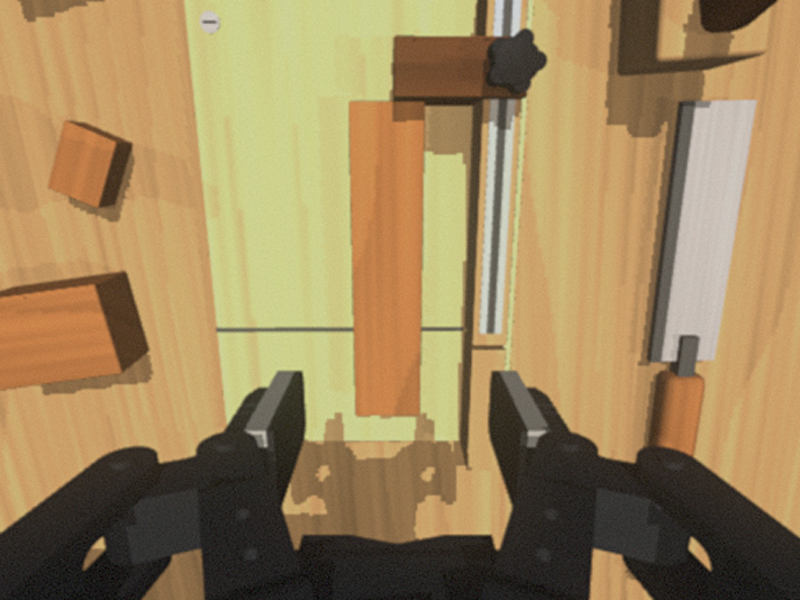

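The batten lies flat, parallel to the fence, with its end (v≈102, u 349–424) at the stop face. It spans the saw line (v=328). Next I work out the tilted push pose.

```bash
python3 - <<'E'
from h import *
p=ctrl.camera_params('wrist');p['pose']=np.load('w8.npy')
s=.64;P=lambda u,v,z:ray(p,((u+.5)*s-.5,(v+.5)*s-.5),z)
W=np.array([P(*q,.048) for q in[(349,101),(424,101),(420,415),(357,415)]]);print(W.round(4).tolist(),W.mean(0).round(4))
d=(W[0]+W[1]-W[2]-W[3])[:2];print('yaw',np.degrees(np.arctan2(d[1],d[0])),np.linalg.norm(d)/2)
F=[P(473,110,.018),P(465,325,.018)];print('foot',np.round(F,4))
y=np.arctan(.0612);ey=np.array([np.sin(y),np.cos(y)]);ex=np.array([np.cos(y),-np.sin(y)])
c=W.mean(0)[:2];corner=c-.022*ex;print('corner',corner,'gap to fence',(np.array([.6294,0])-c)@ex-.022)
Rg=goal(-y)@R.from_rotvec([np.pi/4,0,0]).as_matrix()
eng=np.r_[corner+.0064*ex,.0416];pre=np.r_[corner-.06*ex,.16];print('eng',eng,'pre',pre)
plan(pre,Rg);print('y to eng in tilted axes',(Rg.T@(eng-pre)*1e3).round(1))
E
```

```text
[[0.5586, 0.0961, 0.048], [0.6015, 0.0936, 0.048], [0.5895, -0.1058, 0.048], [0.5468, -0.1029, 0.048]] [ 0.5741 -0.0047  0.048 ]
yaw 86.58294103561737 0.19953802551028593
foot [[ 0.6343  0.0893  0.018 ]
 [ 0.6258 -0.0535  0.018 ]]
corner [ 0.55216295 -0.00339913] gap to fence 0.03288517706677249
eng [ 0.55855099 -0.00379007  0.0416    ] pre [4.92274995e-01 2.66016457e-04 1.60000000e-01]
t 16.65 shift mm in present axes [ -1.4  53.7 -83.5] turn [0.776 0.    0.   ] shift after turn [ -1.4 -20.1 -97.2]
y to eng in tilted axes [  0.  130.7 -36.8]
```

{"method": "jog_arm", "body": {"moves": [[0, 0, -40, 0, 0, 0], [-1.4, 0, -43, 0, 0, 0], [0, 20, 0, 0.13, 0, 0], [0, 0, 0, 0.13, 0, 0], [0, 0, 0, 0.13, 0, 0], [0, 0, 0, 0.13, 0, 0], [0, 0, 0, 0.13, 0, 0], [0, 0, 0, 0.126, 0, 0], [0, 0, 0, 0, 0, 0], [0, 0, 0, 0, 0, 0]], "grip": 18}}

```text
t: 17.65
tool_pos: [0.4894, 0.0005, 0.1881]
tool_rot: [-0.609, 0.647, -1.536]
contact_force: [0.6, 1.0, 0.3]
opening: 0.018
```

```bash
python3 - <<'E'
from h import *
y=np.arctan(.0612);Rg=goal(-y)@R.from_rotvec([np.pi/4,0,0]).as_matrix();o=ctrl.get_obs();print(o['q'].round(2),o['contact_force'].round(1),o['opening'],o['tool_pos'])
e=np.array([.5586,-.0038,.0416])
plan(e,Rg);d=Rg[:,1]
plan(e-.03*d+[0,0,.003],Rg)
E
```

```text
[-0.21 -0.84  2.47  0.16  0.74 -0.22] [0.6 1.  0.3] 0.01804376061700533 [0.48937718 0.00051439 0.18813249]
t 17.65 shift mm in present axes [ 1.000e-01  1.533e+02 -5.270e+01] turn [ 0.012 -0.    -0.   ] shift after turn [ 1.000e-01  1.527e+02 -5.460e+01]
t 17.65 shift mm in present axes [ 1.000e-01  1.212e+02 -5.100e+01] turn [ 0.012 -0.    -0.   ] shift after turn [ 1.000e-01  1.205e+02 -5.240e+01]
```

{"method": "jog_arm", "body": {"moves": [[0, 16, 16, 0.006, 0, 0], [0, 17, 17, 0.006, 0, 0], [0, 20, -20, 0, 0, 0], [0, 0, 0, 0, 0, 0]]}}

```text
t: 18.05
tool_pos: [0.5362, -0.0021, 0.1571]
tool_rot: [-0.604, 0.643, -1.537]
contact_force: [0.1, 1.1, -1.4]
opening: 0.0182
```

```bash
python3 - <<'E'
from h import *
y=np.arctan(.0612);Rg=goal(-y)@R.from_rotvec([np.pi/4,0,0]).as_matrix();o=ctrl.get_obs();print(o['q'].round(2),o['tool_pos'])
e=np.array([.5586,-.0038,.0416])
plan(e-.03*Rg[:,1]+[0,0,.003],Rg)
E
```

```text
[-0.19 -0.59  2.4   0.17  0.57 -0.24] [ 0.53624011 -0.00210863  0.15707274]
t 18.05 shift mm in present axes [  0.4  65.8 -63.3] turn [ 0.006 -0.    -0.001] shift after turn [  0.3  65.4 -63.7]
```

{"method": "jog_arm", "body": {"moves": [[0, 15, -15, 0, 0, 0], [0, 15, -15, 0, 0, 0], [0, 15, -15, 0, 0, 0], [0, 10, -10, 0, 0, 0], [0, 0, 0, 0, 0, 0], [0, 0, 0, 0, 0, 0]]}}

```text
t: 18.65
tool_pos: [0.5379, -0.0025, 0.0841]
tool_rot: [-0.597, 0.635, -1.54]
contact_force: [0.0, -0.7, 0.6]
opening: 0.0182
```

```bash
python3 - <<'E'
from h import *
y=np.arctan(.0612);Rg=goal(-y)@R.from_rotvec([np.pi/4,0,0]).as_matrix();o=ctrl.get_obs();print(o['q'].round(2),o['tool_pos'])
e=np.array([.5586,-.0038,.0416])
plan(e-.03*Rg[:,1]+[0,0,.003],Rg)
plan(e,Rg)
p=cam('wrist');a=ctrl.get_image('wrist')[:,:,::-1];np.save('w9.npy',p['pose']);cv2.imwrite('pics/w9.png',a)
a=ctrl.get_image('side')[:,:,::-1][110:302,128:384];cv2.imwrite('pics/w9s.png',cv2.resize(a,(768,576),interpolation=cv2.INTER_CUBIC))
E
```

```text
[-0.19 -0.44  2.44  0.26  0.36 -0.34] [ 0.53790311 -0.00254771  0.08409475]
t 18.65 shift mm in present axes [ -0.   12.5 -13.3] turn [-0.003  0.    -0.   ] shift after turn [ -0.   12.6 -13.3]
t 18.65 shift mm in present axes [ -0.   44.7 -15.5] turn [-0.003  0.    -0.   ] shift after turn [ -0.   44.7 -15.4]
```

View pics/w9s.png

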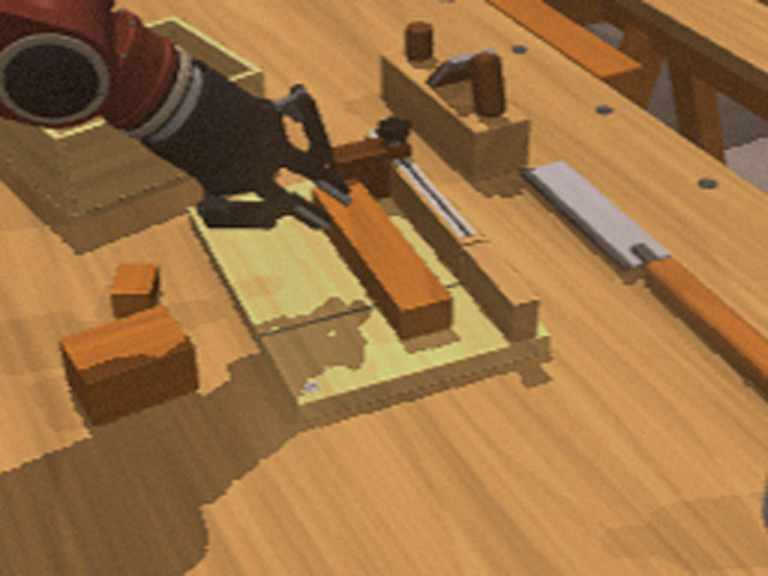

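The side view shows the gripper tilted in front of the batten, fingers at its near edge (≈330,205) and the lower linkage low over the board. Tilting 30° instead gives more clearance and joint margin.

{"method": "jog_arm", "body": {"moves": [[0, 0, -10, -0.13, 0, 0], [0, 0, 0, -0.132, 0, 0], [0, 0, 0, 0, 0, 0], [0, 0, 0, 0, 0, 0]], "grip": 24}}

```text
t: 19.15
tool_pos: [0.531, -0.002, 0.0772]
tool_rot: [-0.791, 0.841, -1.468]
contact_force: [-0.7, 0.9, -0.3]
opening: 0.024
```

```bash
cat >> h.py <<'E'
y=np.arctan(.0612);ey=np.array([np.sin(y),np.cos(y),0]);ex=np.array([np.cos(y),-np.sin(y),0]);Rg=goal(-y)@R.from_rotvec([np.pi/6,0,0]).as_matrix()
corner=np.array([.5522,-.0034,.048])
E
python3 - <<'E'
from h import *
o=ctrl.get_obs();print(o['q'].round(2),o['tool_pos'],o['opening'])
e=corner+.0104*ex+[0,0,-.002]
plan(e-.015*ex,Rg);plan(e,Rg);print('ex in tool',(Rg.T@ex).round(3),'down',(Rg.T@[0,0,-1]).round(3))
E
```

```text
[-0.17 -0.35  2.31  0.09  0.65 -0.17] [ 0.53102159 -0.00204699  0.07722   ] 0.024025942631642472
t 19.15 shift mm in present axes [ 0.1 35.3 -1.5] turn [-0.007  0.    -0.   ] shift after turn [ 0.1 35.3 -1.2]
t 19.15 shift mm in present axes [ 0.1 42.9 11.5] turn [-0.007  0.    -0.   ] shift after turn [ 0.1 42.8 11.8]
ex in tool [-0.     0.5    0.866] down [ 0.     0.866 -0.5  ]
```

{"method": "jog_arm", "body": {"moves": [[0, 15, 0, -0.006, 0, 0], [0, 12, -1, 0, 0, 0], [0, 8, 0, 0, 0, 0], [0, 0, 0, 0, 0, 0], [0, 2.5, 4.3, 0, 0, 0], [0, 2.5, 4.3, 0, 0, 0], [0, 0, 0, 0, 0, 0], [0, 0, 0, 0, 0, 0]]}}

```text
t: 19.95
tool_pos: [0.5567, -0.0036, 0.0453]
tool_rot: [-0.799, 0.849, -1.465]
contact_force: [0.4, -0.2, -0.6]
opening: 0.0242
```

{"method": "jog_arm", "body": {"moves": [[0, 2.5, 4.3, 0, 0, 0], [0, 2.5, 4.3, 0, 0, 0], [0, 2.5, 4.3, 0, 0, 0], [0, 0, 0, 0, 0, 0], [0, 0, 0, 0, 0, 0]]}}

```text
t: 20.45
tool_pos: [0.5714, -0.0045, 0.0446]
tool_rot: [-0.799, 0.849, -1.465]
contact_force: [-0.3, -0.7, 0.2]
opening: 0.0241
```

```bash
python3 - <<'E'
from h import *
o=ctrl.get_obs();print(o['q'].round(2),o['tool_pos'],o['opening'],o['contact_force'])
plan(corner+.0104*ex+[0,0,-.002],Rg)
a=ctrl.get_image('side')[:,:,::-1][110:302,128:384];cv2.imwrite('pics/w10s.png',cv2.resize(a,(768,576),interpolation=cv2.INTER_CUBIC))
p=cam('wrist');a=ctrl.get_image('wrist')[:,:,::-1];cv2.imwrite('pics/w10.png',a)
E
```

```text
[-0.16 -0.16  2.22  0.09  0.56 -0.17] [ 0.57141094 -0.00452122  0.04463817] 0.024078300543807465 [-0.27348873 -0.7306972   0.1830131 ]
t 20.45 shift mm in present axes [ 0.1 -5.6 -7. ] turn [ 0.003  0.    -0.   ] shift after turn [ 0.1 -5.6 -7. ]
```

View pics/w10s.png

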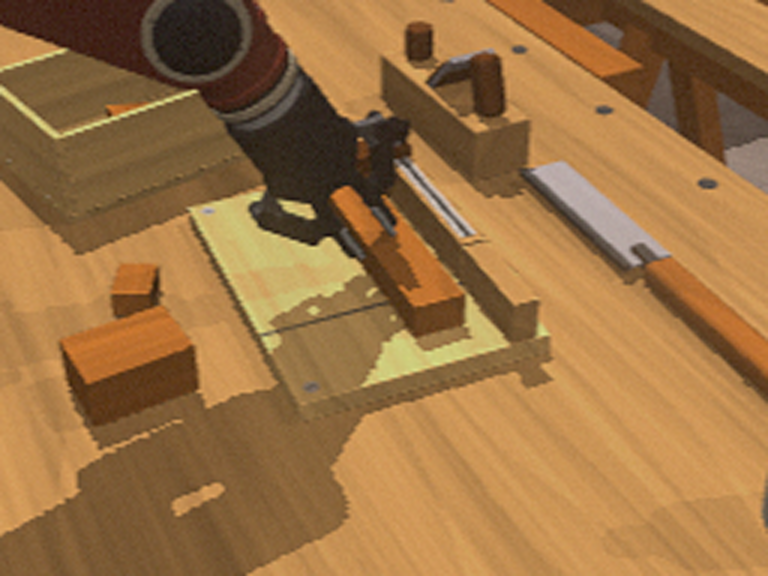

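The lower finger is sliding the batten toward the fence; its right end has moved from (450,290) to (465,295). I continue until the force shows contact.

{"method": "jog_arm", "body": {"moves": [[0, 2.5, 4.3, 0, 0, 0], [0, 2.5, 4.3, 0, 0, 0], [0, 2.5, 4.3, 0, 0, 0], [0, 0, 0, 0, 0, 0], [0, 0, 0, 0, 0, 0]]}}

```text
t: 21.05
tool_pos: [0.5864, -0.0055, 0.0447]
tool_rot: [-0.799, 0.849, -1.465]
contact_force: [-0.3, -0.4, 0.3]
opening: 0.0239
```

{"method": "jog_arm", "body": {"moves": [[0, 1.5, 2.6, 0, 0, 0], [0, 1.5, 2.6, 0, 0, 0], [0, 0, 0, 0, 0, 0], [0, 0, 0, 0, 0, 0]]}}

```text
t: 21.45
tool_pos: [0.5922, -0.0058, 0.0446]
tool_rot: [-0.799, 0.849, -1.465]
contact_force: [0.5, 0.7, 1.2]
opening: 0.024
```

{"method": "jog_arm", "body": {"moves": [[0, 1, 1.7, 0, 0, 0], [0, 1, 1.7, 0, 0, 0], [0, 0, 0, 0, 0, 0], [0, 0, 0, 0, 0, 0]]}}

```text
t: 21.85
tool_pos: [0.594, -0.0057, 0.0431]
tool_rot: [-0.803, 0.853, -1.463]
contact_force: [-10.6, -0.3, 5.8]
opening: 0.024
```

{"method": "jog_arm", "body": {"moves": [[0, 1, 1.7, 0, 0, 0], [0, 1, 1.7, 0, 0, 0], [0, 0, 0, 0, 0, 0], [0, 0, 0, 0, 0, 0]]}}

```text
t: 22.25
tool_pos: [0.5947, -0.0056, 0.0419]
tool_rot: [-0.811, 0.86, -1.458]
contact_force: [-36.5, -1.2, 26.9]
opening: 0.024
```

Contact with the fence, and the push is already firm at 36 N in and 27 N down. I ease it and check.

{"method": "jog_arm", "body": {"moves": [[0, -0.6, -1, 0, 0, 0], [0, -0.4, -0.8, 0, 0, 0], [0, 0, 0, 0, 0, 0], [0, 0, 0, 0, 0, 0]]}}

```text
t: 22.65
tool_pos: [0.5943, -0.0056, 0.042]
tool_rot: [-0.806, 0.857, -1.461]
contact_force: [-18.2, -0.2, 12.0]
opening: 0.0244
```

```bash
python3 - <<'E'
from h import *
o=ctrl.get_obs();print(o['q'].round(2),o['contact_force'].round(1),o['wrist_torque'].round(2),o['dq'].round(3))
A=[]
for n in('scene','side'):
    p=cam(n);a=np.ascontiguousarray(ctrl.get_image(n)[:,:,::-1]);cv2.imwrite(f'pics/f_{n}.png',a)
    u,v=pix(p,[.61,0.0,.04]).astype(int);A.append(cv2.resize(a[v-62:v+63,u-63:u+62],(400,400),interpolation=cv2.INTER_CUBIC));print(n,u-63,v-62)
p=cam('wrist');np.save('wf.npy',p['pose']);a=ctrl.get_image('wrist')[:,:,::-1];cv2.imwrite('pics/f_wrist.png',a)
A=np.hstack(A);b=np.zeros((600,800,3),np.uint8);b[:300]=cv2.resize(A,(800,400))[50:350];b[300:]=cv2.resize(a,(800,600))[:300]
cv2.imwrite('pics/final.png',b)
E
```

```text
[-0.16 -0.09  2.16  0.09  0.56 -0.16] [-18.2  -0.2  12. ] [-0.07  2.29 -0.12] [ 0.001  0.001 -0.001 -0.002  0.002  0.   ]
scene 214 143
side 202 125
```

View pics/final.png

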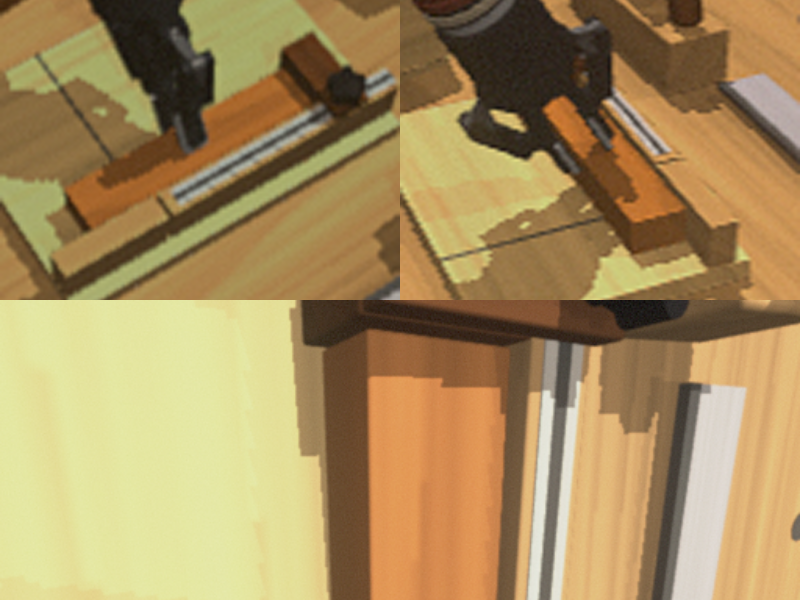

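```bash
python3 - <<'E'
from h import *
p=ctrl.camera_params('wrist');p['pose']=np.load('wf.npy')
s=.64;P=lambda u,v,z:ray(p,((u+.5)*s-.5,(v+.5)*s-.5),z)
c=[P(368,29,.048),P(505,44,.048)];print('end corners',np.round(c,4))
n=[P(368,60,.048),P(371,298,.048)];print('near edge',np.round(n,4))
fo=np.array([.6294,0,.048])
print('near edge from fence mm',[((q-fo)@ex*1e3).round(1) for q in n],'far edge',((P(502,200,.048)-fo)@ex*1e3).round(1),'end rel stop mm',[((q-np.array([.635,.0914,.048]))@ey*1e3).round(1) for q in c])
q=n[0]-n[1];print('yaw',np.degrees(np.arctan2(q[1],q[0])))
# batten right end in the scene view: top edge corner
p=cam('scene')
# panel: scale 3.2, crop v offset 143, panel rows skip 50
T=lambda u,v,z:ray(p,(214+u/3.2,143+(v+50)/3.2),z)
e=[T(65,183,.048),T(86,208,.048)]
print('right end',np.round(e,4),[((q-np.array([.635,.0914,.048]))@ey*1e3).round(1) for q in e],[((q-fo)@ex*1e3).round(1) for q in e])
E
```

```text
end corners [[0.5901 0.0937 0.048 ]
 [0.6315 0.0919 0.048 ]]
near edge [[0.5896 0.087  0.048 ]
 [0.586  0.0286 0.048 ]]
near edge from fence mm [np.float64(-45.0), np.float64(-45.1)] far edge -1.5 end rel stop mm [np.float64(-0.5), np.float64(0.3)]
yaw 86.43749611278908
right end [[ 0.5753 -0.1021  0.048 ]
 [ 0.6015 -0.1015  0.048 ]] [np.float64(-196.8), np.float64(-194.6)] [np.float64(-47.7), np.float64(-21.7)]
```

```bash
python3 - <<'E'
from h import *
o=ctrl.get_obs();print(o['t'],o['contact_force'].round(1),'grasp y in fence',((o['tool_pos']-rot()[:,1]*.0187)-np.array([.6296,.003,.018]))@ey)
print(ctrl.finish_job())
E
```

```text
22.8 [-18.7  -0.5  12.1] grasp y in fence -0.01074539261354014
the job is handed in; nothing more can be done
None
```

The offcut is in the scrap box, and the batten is held flat on the board against the stop and fence. I handed the job in at 22.8 s; no verdict is reported.

**What I did:** I gripped the middle-sized offcut and let it go in the box. I carried the batten to the board, butted it against the stop (10.9 N at contact) and let go. Then I slid it to the fence with the gripper tilted 30°, lower finger on its near side and upper finger on its top, and kept that diagonal push on.

**Last checks:**

| Check | Measured | Required |
|---|---|---|
| Near edge to fence face | 45.0–45.1 mm (batten 44 mm wide, so about 1 mm off flush) | within 3.5 mm |
| Batten direction against the fence | 86.4° against 86.5° | within 1.7° |
| End to stop block | within 0.5 mm | within 4 mm |
| Push into the fence | 18.7 N at the tool | fence contact over 2.5 N |
| Push down | 12.1 N at the tool | board contact over 5 N |
| Grasp point along the fence, from its middle | -11 mm | above -50 mm |

- **Push:** The push passed 36 N in and 27 N down for a moment before I eased it. The fence force itself is not measured; board friction could take up to about 8 N of the 18.7 N.
- **Disagreement:** A rough reading of the batten's right end in the scene view came out 3–5 mm off its 200 mm length. It was read from a blurry crop, so I relied on the close wrist view.
- **Offcut and bystanders:** The picture after release showed the offcut well inside the box; I did not measure its height. I never touched the plane, saw or bottle.

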